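# Hook and lock a utensil arm on the slotted kitchen rack

### The arm

A 6-joint arm with a two-finger parallel gripper is mounted at the origin on the work surface. World frame = base frame: x ahead of the robot, y to its left, z up, the work surface at z = 0. Lengths are in m, angles in rad, forces in N, time in s.
With the tool pointing down it reaches from about 0.35 to 0.8 m from the base axis. Payload 7.3 kg.
Tool frame: the origin (TCP) lies between the finger pads; the fingertips stand 25 mm ahead of it and the grasp point (between the pads) lies 6 mm ahead of it (r.tip_extent is the distance from the TCP to the fingertips, in m); z points along the fingers, y is the line along which they close (so a half turn about z gives the same grasp; the last joint's range is limited). The gripper opens to 85 mm and grips with 20 to 120 N. Pads are 22 mm wide; open, the fingers measure 114 mm over their backs; the gripper's body (76 mm by 85 mm) begins 54 mm behind the grasp point. The pads swing forward as they close: fully open they stand 13 mm farther back than shut.
Start: joints at [-1.477, 0.342, 1.524, -0, 1.275, -0.146], TCP at [0.125, -0.51, 0.256] pointing down, gripper open.
Joint ranges: [-2.53, 2.53], [-0.77, 2.02], [0.04, 2.7], [-1, 4.14], [0.28, 2.66], [-3.11, 3.11]. Speed limits (rad/s): [2.57, 2.57, 3.14, 3.14, 3.14, 3.14].

### API

Orientations are given as a unit quaternion [x, y, z, w].
In Python, from workcell import r, command_gripper, optics gives the robot as it stands. The module is installed in compiled form; this text tells all that it offers. Calls block until the motion is done:
- r.reach(position, orientation): joint-space move of the TCP to a pose.
- r.move_straight(position, orientation=None, speed=0.15, max_force=None): straight line of the TCP; orientation=None keeps the orientation; speed is the mean speed in m/s. With max_force (N) it stops when the force on the tool has changed by that much, and returns True; else False.
- r.movej(angles): joint-space move.
- command_gripper(opening, force=None): finger opening in m; force is the grip in N (None keeps the last); returns when the fingers have stopped.
- r.hold(seconds).
- r.solve_ik(position, orientation): joint angles nearest the present ones, or None.
- r.read_state(): the state.
- optics.get_image(name): name is "scene" or "top"; returns (picture, depth): 384x512x3 uint8, red, green, blue; 384x512 float32, m along the optical axis (not along the pixel's ray), 0 where there is no reading.
- optics.camera_model(name): a dict with "K" (3x3 intrinsics, pixels), "R" (3x3) and "t" (3): a world point X has camera coordinates R X + t. Camera axes: x right, y down, z forward; pixel columns grow to the right and rows downward; lengths in m; the calibration is good to about 2 mm. A picture is of the moment at which its call begins. camera_model takes no time and is no camera call.
A pose or a line that the arm cannot do raises r.PlanningError and nothing moves.
- r.finish_job(): hands the job in; it is judged then, once.
The state is a dict: "time_s": time; "joint_positions": joint angles; "dq": joint speeds; "tau": joint torques, N m; "eef_pos": TCP position; "eef_rot": TCP orientation; "contact_force": force on the tool from outside, world axes, zero at the start; "torque": the same for the moment, N m; "grip_width": finger opening in m; "grip_force": force on a finger pad.
Only numpy, scipy, OpenCV 4.12 (cv2) and the standard library are available. Lean on these libraries where they do the work, as an engineer would, in place of code of your own. Each camera call takes 0.05 s, during which the arm holds its last target. There are 200 camera calls.

### The job

Take the red hanging arm from the table and hang it on the small slotted rack: put both claws through the slots in the two uprights (the slotted strips are clamped a little higher or lower each time, so feel for them), let them hook down, and then press it down until the orange latch clicks over it. Do not force it: keep every push against the rack under about 45 newtons. Let go at the end, and leave the blue arm, the mug, the jar, the bottle and the spoon where they are.

Things in the scene. Friction and masses are not known exactly. Their poses are not given: they have to be found in the camera images.
- red_arm: The arm to hang: red steel T, 0.26 kg, standing upright on the table. Origin: underside, middle of the cross plate's rear face; +x rearward (claw side), z up. Sizes in mm: cross plate 124 wide (y), z 0 to 64, x -5 to 0. A bar runs forward to x -125: 16 wide, z 0 to 34, tip upturned to z 46. Black press tab on the plate's top: x -24 to 0, y -18 to 18, top z 70.
- grip (a point): Good grasp point on the red arm's bar: x -60, y 0, z 24 mm in its frame; fingers close along the arm's y on the 16 mm width.
- tab (a point): Middle of the top of the red arm's black press tab (x -11, y 0, z 70 mm in its frame). Press here: pressing far out on the bar makes the claws bind.
- red_arm_claw_l (a point): Nose of the red arm's left claw (x 11, y 45, z 54.5 mm in its frame). Each steel claw is 5 wide in y and reaches x 11 behind the cross plate: root z 51 to 58, then a hook down to z 31, between x 5.5 and 11 (inner side tapered over the lowest 8 mm); so it is 27 high in all.
- red_arm_claw_r (a point): Nose of the red arm's right claw (x 11, y -45, z 54.5 mm in its frame). Between the claws is a tooth 24 wide that stands out 6 mm behind the cross plate: a ramp growing from z 15 to 25, a ledge at z 26 and above it a pad 3 mm thick.
- rack: Grey rack fixed on the table; origin at the table, midway between its two aluminium uprights, in the plane of their front faces (x = 0); front towards its -x. Sizes in mm: base x -40 to 95, y -105 to 105, 12 thick; grey posts at y +-72, 204 high. Uprights at y +-45: 32 wide, 4 mm plate (x 0 to 4), hollow behind, z 60 to 204, with one slot each.
- slots (a point): Rack point (0, 0, 151 mm): nominal height of the lower edges of the two slots, each 10 wide, 33 high, centred at rack y +-45. Uprights and latch are one carriage clamped up to 8 mm above or below nominal; no reading shows this shift (this point does not move with it) and the clamp does not yield.
- seat (a point): Rack point (0, 0, 100 mm): where the hung, locked red arm's origin nominally lies (x within 2 mm; the arm leans forward about 2 degrees), plus the carriage's shift in height; claw roots then rest on the slots' lower edges. The claws go in along rack +x, 11 mm deep, until the cross plate is flat on the uprights, with the arm's origin 20 to 26 mm above its seated height.
- latch (a joint): Orange bar along y, 7 mm thick, between the uprights, nominally at rack z 130, nose 0.5 mm behind their front. Value: metres pushed back (+x), 0 to 0.008; 0 = empty. Over the last 16 mm down the tooth drives it back 4 to 5.5 mm (spring 2 to 4 N; needs 5 to 15 N down on the tab, more than the arm's weight); then it snaps to 1 to 2.5 mm over the ledge: locked. Below is a hard stop.
- blue_arm: Another arm, blue, of the same shape, size and frame as the red one, standing on the table. Leave it alone.
- mug: White mug, 80 mm across, 90 high, origin under its centre, loose. Leave alone.
- jar: Amber jar with yellow cap, 72 mm across, 110 high, origin under its centre, loose. Leave alone.
- bottle: White bottle with blue cap, 68 mm across, 220 high, origin under its centre, loose. Leave alone.
- spoon: Wooden spoon lying on a chopping board (200 x 300 x 18 mm) left of the middle. Leave alone.

How it is judged:
On the way, in this order (a step that is already met when the one before it is completed fails the run):
1. both claws of the red arm are through the slots of the uprights (x of red_arm_claw_l in the frame of rack between 0.006 and 0.016 m and z of red_arm_claw_l in the frame of rack between 0.14 and 0.198 m and y of red_arm_claw_l in the frame of rack between 0.039 and 0.051 m and x of red_arm_claw_r in the frame of rack between 0.006 and 0.016 m and z of red_arm_claw_r in the frame of rack between 0.14 and 0.198 m and y of red_arm_claw_r in the frame of rack between -0.051 and -0.039 m), for 0.1 s.
2. with the claws in the slots, the arm is pushed down past the spring latch (latch driven back more than 3.4 mm) (all of step 1 and value of joint latch above 0.0034 m).
At the end, for the whole second after the job is handed in: The red arm hangs on the rack: both claws through the slots (noses 6 to 16 mm behind the front, within 6 mm of the slots' centres), origin 87 to 111.5 mm above the rack's foot, upright within 0.08 rad, latch sprung back over it (0.4 to 2.7 mm), let go and at rest (all of step 1 and value of joint latch between 0.0004 and 0.0027 m and z of red_arm in the frame of rack between 0.087 and 0.1115 m and angle between red_arm's own z axis and vertical below 0.08 rad and linear speed of red_arm below 0.01 m/s); the robot touches nothing.
It fails at once if the red arm is pushed against the rack with more than 45 N (contact force between red_arm and rack above 45 N).
It fails at once if the gripper or arm pushes the rack itself with more than 45 N (contact force between the arm and rack above 45 N).
It fails at once if the blue arm, mug, jar, bottle or spoon is moved more than 30 mm (distance of any of blue_arm, mug, jar, bottle, spoon from where it was at the start of the episode above 0.03 m).
It also fails if it takes over 64 s, if anything falls off the work surface, if the arm or the gripper's body presses on something with over 40 N, if the wrist force passes 120 N, or if a joint passes its speed limit or range.

## Working session

There is one attempt and no reset: what is moved stays moved. The work goes in short steps, each a Python script; the robot and the scene stay as the last script left them, time stands still between calls to the robot, and variables do not carry over. Pictures are saved under pics/ and viewed, at most 10 in all, crops included, and the job is handed in when it is done.

```bash
mkdir -p pics; cat > h.py <<'E'
import numpy as np, cv2
from workcell import r, command_gripper, optics
def snap(n):
    im,d=optics.get_image(n); np.savez('%s.npz'%n,im=im,d=d); return im,d
def P(n,u,v,d):
    c=optics.camera_model(n); z=d[int(v),int(u)]
    X=np.linalg.inv(c['K'])@np.array([u,v,1])*z
    return c['R'].T@(X-c['t'])
def pc(n,d):
    c=optics.camera_model(n); v,u=np.mgrid[:384,:512]
    X=np.stack([u,v,np.ones_like(u)],-1)@np.linalg.inv(c['K']).T*d[...,None]
    return (X-c['t'])@c['R']
E
python3 - <<'E'
from h import *
a,_=snap('scene');b,_=snap('top')
cv2.imwrite('pics/s0.png',cv2.resize(a[...,::-1],(800,600)))
cv2.imwrite('pics/t0.png',cv2.resize(b[...,::-1],(800,600)))
for n in('scene','top'):
    c=optics.camera_model(n);print(n,-c['R'].T@c['t'],c['R'][2],c['K'][0,0])
print(r.read_state())
E
```

```text
scene [ 0.77577298 -0.5885188   0.93301045] [-0.25815748  0.50813006 -0.82168033] 352.90120393855227
top [ 0.40611737 -0.09622959  1.49842489] [ 8.39556447e-02  3.56423568e-04 -9.96469429e-01] 473.44020019521184
{'time_s': 0.1, 'joint_positions': array([-1.47700714e+00,  3.42673584e-01,  1.52488275e+00, -1.52395824e-05,
        1.27542814e+00, -1.46000113e-01]), 'dq': array([-0.00035192, -0.00141972, -0.00238001,  0.00064941, -0.00043797,
        0.00095617]), 'tau': array([ 4.26754821e-03, -4.34443223e+01, -2.46491450e+01, -2.15905752e-04,
        4.58087685e-03,  2.77710876e-05]), 'eef_pos': array([ 0.12467414, -0.50965851,  0.2556983 ]), 'eef_rot': array([ 9.92820736e-01,  1.19609793e-01,  1.08791965e-05, -6.95862961e-04]), 'contact_force': array([-0.63994069, -0.13054576, -0.54418377]), 'torque': array([-0.00671543,  0.03152527,  0.04771452]), 'grip_force': 0.0, 'grip_width': 0.08539324949271072}
```

View pics/s0.png

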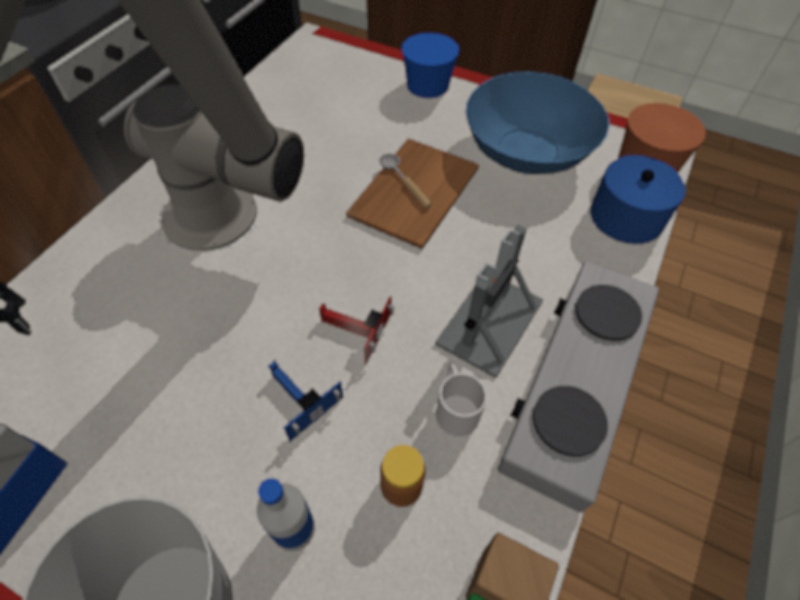

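View pics/t0.png

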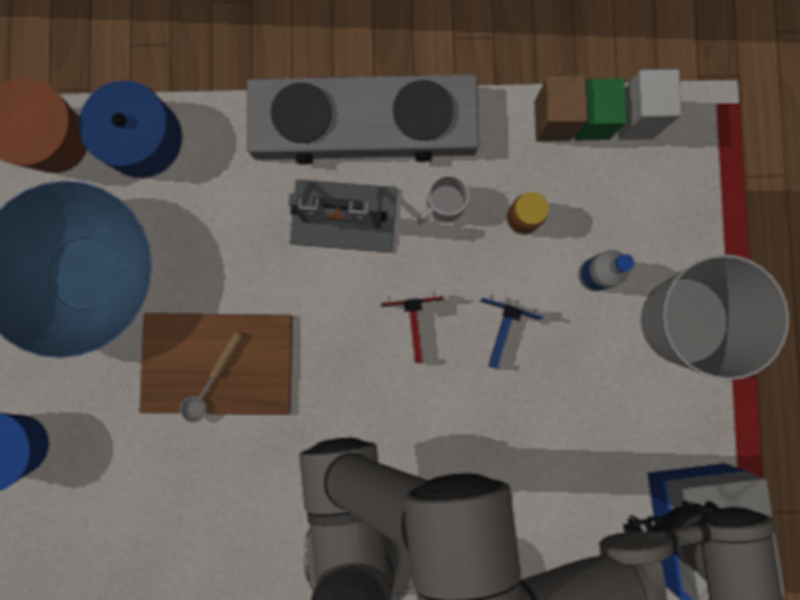

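The scene picture shows the red arm's plate around (380,325), with the bar running left. In the top view its plate is at about (413,302) and the bar tip at (418,360). The rack base is at about (345,215), with the uprights on the y≈205 row. The mug is just to its right at (447,198). I'll measure these with depth.

```bash
python3 - <<'E'
from h import *
for n in('top','scene'):
    f=np.load(n+'.npz');im=f['im'].astype(int);d=f['d'];X=pc(n,d)
    red=(im[...,0]>1.8*im[...,1])&(im[...,0]>1.8*im[...,2])&(im[...,0]>50)&(d>0)
    q=X[red];q=q[(q[:,0]>.3)&(q[:,0]<.6)&(q[:,1]>-.35)&(q[:,1]<0)&(q[:,2]>.01)&(q[:,2]<.1)]
    pl=q[q[:,2]>.05]; bar=q[(q[:,2]<.045)&(q[:,2]>.025)]
    for nm,s in(('plate',pl),('bar',bar)):
        if len(s)<5: continue
        m=s.mean(0);_,S,V=np.linalg.svd((s-m)[:,:2]);t=(s-m)[:,:2]@V[0]
        print(n,nm,len(s),m.round(4),'dir',V[0].round(3),'ext',t.min().round(4),t.max().round(4),'ends',(m[:2]+V[0]*t.min()).round(4),(m[:2]+V[0]*t.max()).round(4))
    rk=X[(d>0)&(X[...,2]>.19)&(X[...,2]<.22)&(X[...,0]>.5)&(X[...,0]<.75)&(X[...,1]>-.2)&(X[...,1]<.15)]
    print(n,'racktop',len(rk)); 
    if len(rk):
        print(rk[:,:2].min(0),rk[:,:2].max(0)); print(rk[np.argsort(rk[:,1])][::max(1,len(rk)//40)].round(4))
    g=(d>0)&(abs(X[...,2]-.012)<.004)&(X[...,0]>.45)&(X[...,0]<.75)&(X[...,1]>-.15)&(X[...,1]<.2)&(im.sum(-1)<330)
    m=cv2.morphologyEx(g.astype(np.uint8),cv2.MORPH_OPEN,np.ones((3,3)))>0
    s=X[m]; 
    if len(s): rct=cv2.minAreaRect(s[:,:2].astype(np.float32)*1000);print(n,'base',len(s),rct,cv2.boxPoints(rct).round(1).tolist())
f=np.load('top.npz');im=f['im']
cv2.imwrite('pics/t1.png',cv2.resize(im[105:240,170:370,::-1],(800,540),interpolation=cv2.INTER_CUBIC))
E
```

```text
top plate 34 [ 0.4925 -0.1169  0.0614] dir [-0.116  0.993] ext -0.0519 0.0609 ends [ 0.4986 -0.1684] [ 0.4854 -0.0565]
top bar 116 [ 0.43   -0.1177  0.0335] dir [-0.995 -0.095] ext -0.0477 0.0515 ends [ 0.4775 -0.1131] [ 0.3787 -0.1226]
top racktop 189
[ 0.64451425 -0.05179395] [0.68254148 0.10703922]
[[ 0.6581 -0.0518  0.2072]
 [ 0.6502 -0.0515  0.2043]
 [ 0.6471 -0.051   0.1911]
 [ 0.6625 -0.0488  0.1993]
 [ 0.6482 -0.0486  0.2008]
 [ 0.6682 -0.0461  0.1991]
 [ 0.6491 -0.0457  0.1963]
 [ 0.6593 -0.0433  0.202 ]
 [ 0.6484 -0.043   0.2002]
 [ 0.6532 -0.0405  0.2046]
 [ 0.6492 -0.0401  0.1962]
 [ 0.6626 -0.0377  0.1999]
 [ 0.6486 -0.0375  0.1995]
 [ 0.6474 -0.0322  0.2065]
 [ 0.6445 -0.0314  0.1918]
 [ 0.6473 -0.0268  0.2081]
 [ 0.6445 -0.0231  0.1929]
 [ 0.645  -0.0184  0.206 ]
 [ 0.6478 -0.0129  0.2068]
 [ 0.6478 -0.0075  0.2075]
 [ 0.6566 -0.0047  0.2057]
 [ 0.6465 -0.0041  0.1996]
 [ 0.6567 -0.0019  0.2054]
 [ 0.6632  0.0559  0.2072]
 [ 0.6588  0.0567  0.201 ]
 [ 0.6553  0.0591  0.2044]
 [ 0.6524  0.0608  0.1905]
 [ 0.654   0.0655  0.1977]
 [ 0.6533  0.0705  0.2019]
 [ 0.6552  0.0
[... 1724 characters left out ...]
  0.1922]
 [ 0.6745  0.0573  0.208 ]
 [ 0.6567  0.0579  0.1934]
 [ 0.6578  0.0591  0.2012]
 [ 0.6604  0.0667  0.203 ]
 [ 0.661   0.0776  0.2088]
 [ 0.6759  0.0827  0.2115]
 [ 0.6719  0.084   0.2   ]
 [ 0.6778  0.085   0.198 ]
 [ 0.6649  0.0855  0.2031]
 [ 0.6674  0.0864  0.2035]
 [ 0.6666  0.0873  0.2062]
 [ 0.6835  0.0893  0.2049]
 [ 0.6824  0.0917  0.206 ]
 [ 0.6786  0.0944  0.2054]
 [ 0.666   0.0983  0.2032]
 [ 0.6674  0.1018  0.2047]
 [ 0.681   0.104   0.2055]]
scene base 920 ((680.7509155273438, 22.48284149169922), (205.21255493164062, 131.30355834960938), 83.55879974365234) [[604.0, -72.0999984741211], [734.5, -86.80000305175781], [757.5, 117.0999984741211], [627.0, 131.8000030517578]]
```

View pics/t1.png

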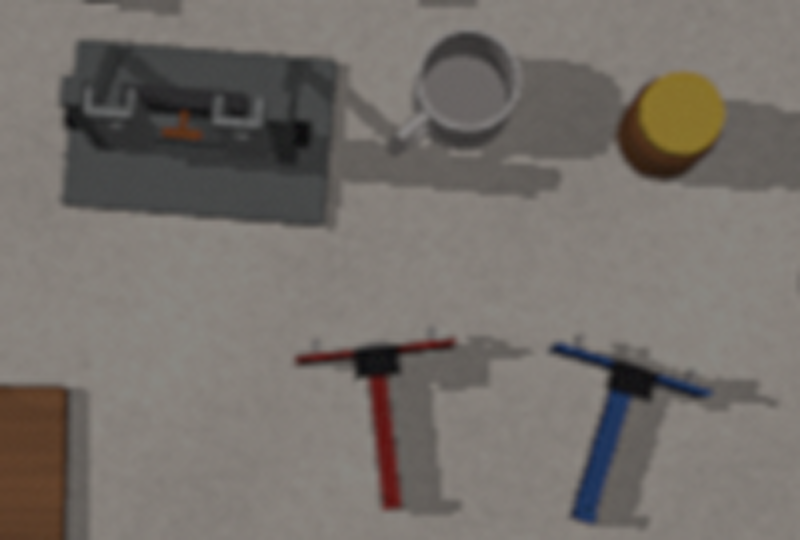

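The crop shows the red plate's top edge running from (297,360) to (455,342). The tip is at (391,507), the tab at (377,360) and the claw noses at (315,343) and (432,332). The orange latch is at (182,128), and the tops of the two uprights are at (108,103) and (238,108). The rack yaw is about -6.4°. I'll refine the arm's pose using known-height planes and estimate the carriage height from the upright and post tops.

```bash
cat >> h.py <<'E'
def plane(n,u,v,z):
    c=optics.camera_model(n); o=-c['R'].T@c['t']; g=c['R'].T@np.linalg.inv(c['K'])@np.array([u,v,1.])
    return o+g*(z-o[2])/g[2]
def proj(n,X):
    c=optics.camera_model(n); x=c['K']@(c['R']@np.asarray(X)+c['t']); return x[:2]/x[2]
E
python3 - <<'E'
from h import *
q=lambda x,y,z:plane('top',170+x/4-.4,105+y/4-.4,z).round(4)
print('tab mid',q(377,360,.070),'plate ends',q(297,360,.064),q(455,342,.064),'tip',q(391,507,.046),'barmid',q(384,440,.034),'claws',q(315,343,.0545),q(432,332,.0545))
R0=np.array([.652,.027]);ex=np.array([.994,-.111]);ey=np.array([.111,.994])
for n in('top','scene'):
    f=np.load(n+'.npz');im=f['im'].astype(int);d=f['d'];X=pc(n,d);L=np.stack([(X[...,:2]-R0)@ex,(X[...,:2]-R0)@ey,X[...,2]],-1)
    for nm,lo,hi in(('upL',31,59),('upR',-59,-31),('poL',66,79),('poR',-79,-66)):
        s=L[(d>0)&(L[...,1]*1e3>lo)&(L[...,1]*1e3<hi)&(L[...,0]>-.01)&(L[...,0]<.04)&(L[...,2]>.17)]*1e3
        t=s[s[:,2]>s[:,2].max()-12]
        print(n,nm,len(s),'top z pct',np.percentile(s[:,2],[50,80,90,97]).round(1),'x range',np.percentile(t[:,0],[5,50,95]).round(1))
    o=(im[...,0]>1.6*im[...,2])&(im[...,0]>1.25*im[...,1])&(abs(L[...,1])<.03)&(abs(L[...,0])<.06)&(L[...,2]>.08)&(d>0)
    s=L[o]*1e3;print(n,'latch',len(s),s.min(0).round(1) if len(s) else'',s.max(0).round(1) if len(s) else'',np.median(s,0).round(1) if len(s) else '')
    # front face line of uprights
    s=L[(d>0)&(abs(abs(L[...,1])-.045)<.016)&(abs(L[...,0])<.012)&(L[...,2]>.08)&(L[...,2]<.2)]*1e3
    if len(s)>10:
        for a,b in((-61,-29),(29,61)):
            w=s[(s[:,1]>a)&(s[:,1]<b)];print(n,'face x',len(w),np.percentile(w[:,0],[10,50,90]).round(1) if len(w) else '')
f=np.load('scene.npz');im=f['im']
u=proj('scene',[.655,.027,.15]).astype(int);print(u)
cv2.imwrite('pics/s1.png',cv2.resize(im[u[1]-55:u[1]+50,u[0]-70:u[0]+70,::-1],(800,600),interpolation=cv2.INTER_CUBIC))
E
```

```text
tab mid [ 0.4888 -0.1127  0.07  ] plate ends [ 0.4905 -0.0521  0.064 ] [ 0.5016 -0.1722  0.064 ] tip [ 0.3777 -0.1212  0.046 ] barmid [ 0.429  -0.1172  0.034 ] claws [ 0.5037 -0.0658  0.0545] [ 0.5103 -0.1554  0.0545]
top upL 38 top z pct [201.4 204.5 206.3 208.5] x range [-2.7 -1.   8.4]
top upR 40 top z pct [201.8 205.9 206.9 208. ] x range [-1.9  0.2 12.8]
top poL 43 top z pct [200.8 203.  203.8 205.6] x range [ 3.2 12.4 22.2]
top poR 47 top z pct [201.  203.4 204.7 206.5] x range [ 4.6 14.1 24.1]
top latch 32 [ -1.9 -11.8 126.4] [ 17.9  11.9 143.5] [  2.8   0.2 132.9]
top face x 87 [-2.3 -1.5  4.5]
top face x 98 [-3.3 -2.4  6.7]
scene upL 74 top z pct [197.8 207.6 209.1 210.4] x range [ 0.8  4.  18. ]
scene upR 38 top z pct [207.2 209.  209.6 210.3] x range [ 1.5  4.8 17.8]
scene poL 43 top z pct [204.3 206.3 207.2 208.3] x range [ 6.3 17.2 25.3]
scene poR 101 top z pct [196.6 206.2 207.  208.1] x range [ 8.4 18.3 27.2]
scene latch 1 [ 14.8   1.6 135.8] [ 14.8   1.6 135.8] [ 14.8   1.6 135.8]
scene face x 21 [ 3.6  5.3 10.2]
scene face x 99 [ 1.6  6.3 10.6]
[312 174]
```

View pics/s1.png

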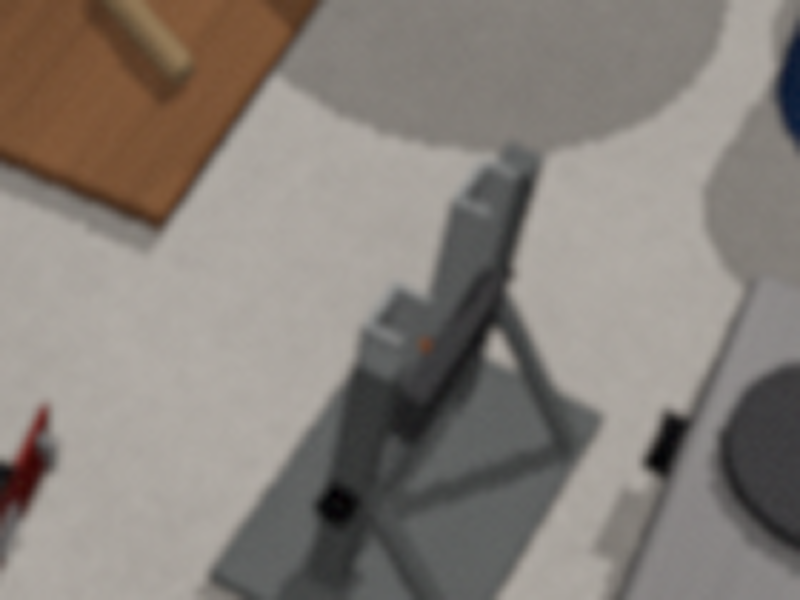

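The scene crop shows the upright tops at about (390,310) and (480,180), slightly above the posts. The depth agrees: the uprights sit about 3 mm above the posts and the latch is at z≈133 mm, so the shift is about +3 mm. Next I'll grasp the arm.

```bash
cat >> h.py <<'E'
def Q(a): return np.array([np.cos(a/2),np.sin(a/2),0,0])
def st():
    s=r.read_state(); print('t %.2f'%s['time_s'],'p',s['eef_pos'].round(4),'F',s['contact_force'].round(1),'T',s['torque'].round(2),'w %.4f'%s['grip_width'],'g %.0f'%s['grip_force']); return s
E
python3 - <<'E'
from h import *
a=.085
print(r.solve_ik([.4405,-.1165,.03],Q(a)),r.solve_ik([.59,.033,.16],Q(-.112)))
r.reach([.4405,-.1165,.16],Q(a)); command_gripper(.05); st()
print(r.move_straight([.4405,-.1165,.031],speed=.12,max_force=10)); st()
command_gripper(.0,60); st()
r.hold(.2);st()
r.move_straight([.4405,-.1165,.19],speed=.15); st()
a,d=snap('top')
u=proj('top',[.44,-.11,.2]).astype(int)
cv2.imwrite('pics/t2.png',cv2.resize(a[u[1]-75:u[1]+75,u[0]-100:u[0]+100,::-1],(800,600),interpolation=cv2.INTER_CUBIC))
E
```

```text
[-4.27022627e-01  5.52029372e-01  1.96652706e+00 -4.44089210e-16
  6.23036218e-01  1.05877370e+00] [-7.37783937e-02  5.48552181e-01  1.47021435e+00 -4.44089210e-16
  1.12282613e+00  1.60901793e+00]
t 2.40 p [ 0.4405 -0.1167  0.16  ] F [1.  0.3 0.3] T [ 0.   -0.05 -0.  ] w 0.0499 g 0
False
t 3.62 p [ 0.4409 -0.1167  0.0315] F [-0.4 -0.1 -0.1] T [ 0.03  0.05 -0.02] w 0.0503 g 0
t 4.03 p [ 0.4409 -0.1167  0.0316] F [-0.9 -0.1  6.4] T [0.09 0.15 0.05] w 0.0145 g 60
t 4.23 p [ 0.4409 -0.1166  0.0316] F [-0.3  0.4  6. ] T [0.11 0.15 0.04] w 0.0151 g 60
t 5.44 p [ 0.4399 -0.1162  0.1891] F [-0.4 -0.7 -2.7] T [0.03 0.08 0.01] w 0.0150 g 59
```

View pics/t2.png

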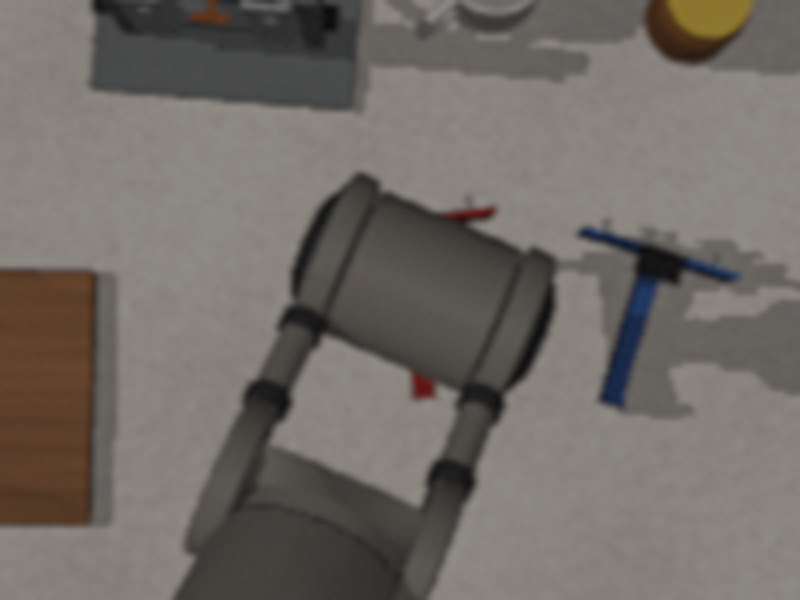

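The arm is gripped square on the bar: plate end at (495,212), bar tip at (423,385). I'm moving to a 30 mm standoff in front of the rack for a relative look.

```bash
cat >> h.py <<'E'
R0=np.array([.652,.027]);YAW=-.112
ex=np.array([np.cos(YAW),np.sin(YAW)]);ey=np.array([-np.sin(YAW),np.cos(YAW)])
GZ=.0316
def W(x,y,h): # arm origin in rack frame -> TCP
    return np.r_[R0+ex*(x-.060)+ey*y,h+GZ]
E
python3 - <<'E'
from h import *
r.reach(W(-.045,0,.126),Q(YAW)); st()
for n in('top','scene'):
    a,d=snap(n); u=proj(n,[.64,.027,.2]).astype(int); print(n,u)
    cv2.imwrite('pics/%s3.png'%n,cv2.resize(a[u[1]-38:u[1]+37,u[0]-50:u[0]+50,::-1],(800,600),interpolation=cv2.INTER_CUBIC))
E
```

```text
t 6.28 p [0.5472 0.0385 0.157 ] F [-0.6  0.4 -3. ] T [-0.01  0.03 -0.02] w 0.0152 g 59
top [212 138]
scene [310 160]
```

View pics/top3.png

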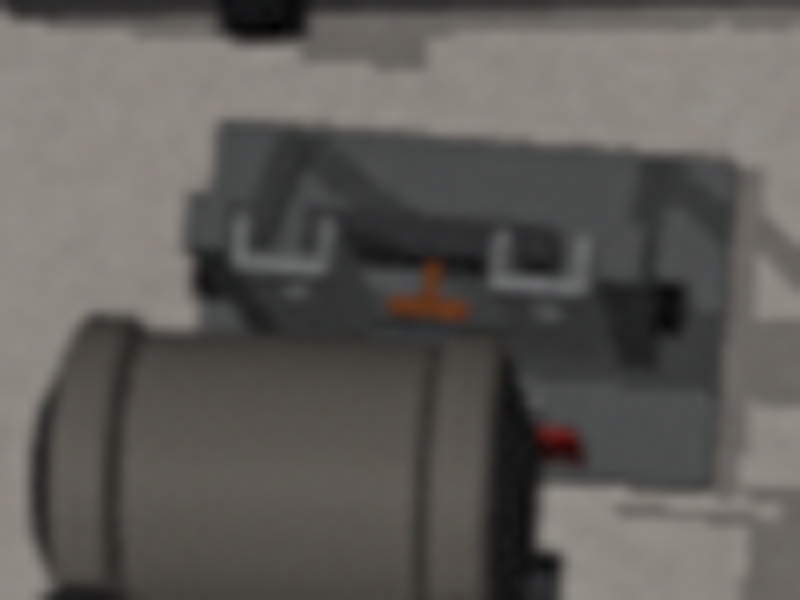

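View pics/scene3.png

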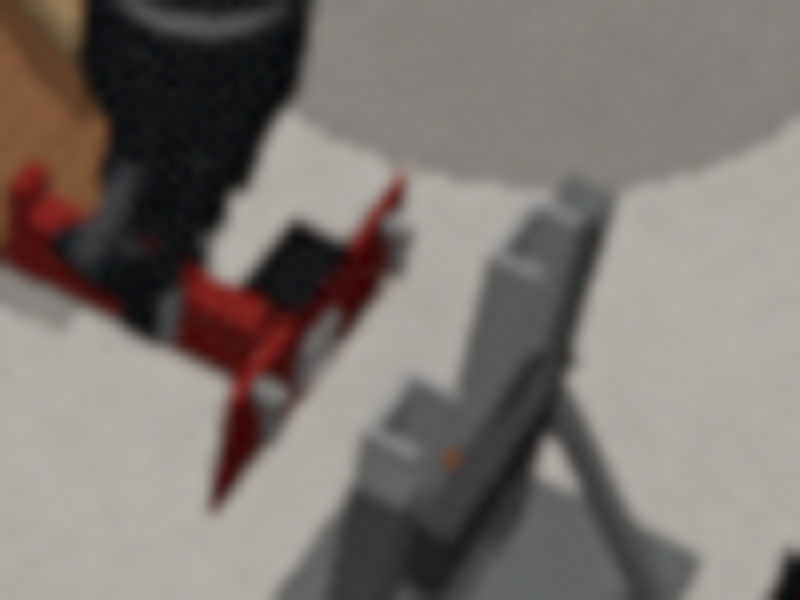

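In the top crop the front corners of the upright tops are (233,268), (330,268), (490,287) and (588,288). The plate's right end is visible at (580,430). The scene crop has the plate's top corners at (240,375) and (405,178), and the upright front corners at (365,435), (415,378), (490,255) and (535,205). I'll compare these with where the models put them.

```bash
python3 - <<'E'
from h import *
o={'top':(212-50,138-38),'scene':(310-50,160-38)}
s=r.read_state();p=s['eef_pos']
def L(n,x,y,z):
    w=plane(n,o[n][0]+(x+.5)/8-.5,o[n][1]+(y+.5)/8-.5,z);return np.r_[(w[:2]-R0)@ex,(w[:2]-R0)@ey]*1e3
for n,c in(('top',[(233,268,61),(330,268,29),(490,287,-29),(588,288,-61)]),('scene',[(365,435,-61),(415,378,-29),(490,255,29),(535,205,61)])):
    for x,y,e in c: print(n,'upright y expected',e,'got xy',L(n,x,y,.207).round(1))
A=(p[:2]-R0)@ex*1e3+60,(p[:2]-R0)@ey*1e3
print('arm origin by kin',np.round(A,1),'h',(p[2]-GZ)*1e3)
print('top plate R end',L('top',580,432,.19).round(1),'expect',A[0]-2.5,A[1]-62)
print('scene plate R',L('scene',240,375,.19).round(1),'L',L('scene',405,178,.19).round(1))
E
```

```text
top upright y expected 61 got xy [-3.5 60.3]
top upright y expected 29 got xy [-0.4 26.9]
top upright y expected -29 got xy [ -2.  -28.8]
top upright y expected -61 got xy [  0.7 -62.5]
scene upright y expected -61 got xy [  2.8 -58.8]
scene upright y expected -29 got xy [  5. -29.]
scene upright y expected 29 got xy [ 0.7 32.2]
scene upright y expected 61 got xy [ 3.  61.1]
arm origin by kin [-45.2  -1.2] h 126.03499915837563
top plate R end [-47.1 -63.4] expect -47.72740384138362 -63.17254723288502
scene plate R [-48.7 -47.6] L [-45.3  62.1]
```

The cameras and the kinematics agree to about 1 mm. I'll insert with feel at y≈-0.4 mm.

```bash
sed -i 's/YAW=-.112/YAW=-.106/' h.py; cat >> h.py <<'E'
def arm(msg=''):
    s=r.read_state();p=s['eef_pos'];d=p[:2]-R0
    print(msg,'t %.2f arm x %.1f y %.1f h %.1f'%(s['time_s'],d@ex*1e3+60,d@ey*1e3,(p[2]-GZ)*1e3),'F',np.round([s['contact_force'][:2]@ex,s['contact_force'][:2]@ey,s['contact_force'][2]],1),'T',s['torque'].round(2),'w %.4f'%s['grip_width']);return d@ex+.06
E
python3 - <<'E'
from h import *
y=-.0004
r.move_straight(W(-.020,y,.126),Q(YAW),speed=.08);arm('pre')
for h in(.126,.130,.122,.134,.118):
    if h!=.126: r.move_straight(W(-.017,y,h),speed=.06)
    k=r.move_straight(W(.004,y,h),speed=.03,max_force=8); x=arm('push %s %s'%(h,k))
    if x>-.006: break
    r.move_straight(W(-.017,y,h),speed=.05)
E
```

```text
pre t 6.85 arm x -20.3 y -1.0 h 125.9 F [ 0.6  0.1 -2.6] T [0.05 0.07 0.05] w 0.0151
push 0.126 True t 7.47 arm x -2.1 y -0.5 h 125.0 F [ 0.1 -0.2 -2.9] T [-0.05  0.1  -0.02] w 0.0150
```

```bash
python3 - <<'E'
from h import *
r.hold(.2);arm('rest')
k=r.move_straight(W(.004,-.0004,.126),speed=.015,max_force=6);arm('push2 %s'%k)
a,d=snap('scene');u=proj('scene',[.64,.027,.2]).astype(int)
cv2.imwrite('pics/s4.png',cv2.resize(a[u[1]-38:u[1]+37,u[0]-50:u[0]+50,::-1],(800,600),interpolation=cv2.INTER_CUBIC))
E
```

```text
rest t 7.67 arm x -2.7 y -0.4 h 124.4 F [-0.1 -0.8 -3. ] T [-0.02  0.05 -0.03] w 0.0149
push2 True t 7.97 arm x -2.3 y -0.5 h 123.6 F [ 0.5  0.4 -3.1] T [-0.03  0.09 -0.02] w 0.0151
```

View pics/s4.png

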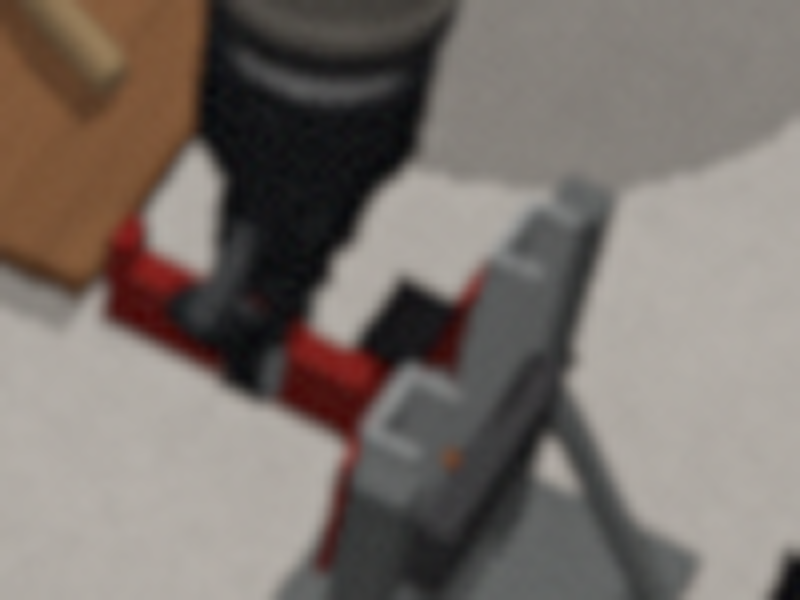

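The picture shows the plate flush with the uprights: its red edge is directly behind the upright at (345,450) and the tab is at (405,315). The claws are in, stopped by the plate. I'll lower with a force limit until the hooks catch or the tooth meets the latch.

```bash
python3 - <<'E'
from h import *
k=r.move_straight(W(-.0027,-.0004,.108),speed=.02,max_force=7);arm('down %s'%k)
r.hold(.2);arm('rest')
E
```

```text
down True t 8.64 arm x -3.1 y -0.5 h 110.3 F [-0.1 -0.7  2.4] T [-0.07 -0.13  0.1 ] w 0.0150
rest t 8.84 arm x -3.1 y -0.5 h 110.2 F [0.1 0.  3.2] T [-0.12 -0.33  0.1 ] w 0.0148
```

Stopped at h≈110 mm, which is below the hook-entry level of about 120 mm, so the claws are hooked and the tooth is on the latch. Next I'll release, rise, and get ready to press the tab.

```bash
python3 - <<'E'
from h import *
command_gripper(.04); arm('open')
p=r.read_state()['eef_pos']
r.move_straight(p+[0,0,.075],speed=.1); arm('up')
command_gripper(0,20)
c=R0+ex*(-.014)+ey*(-.0005)
r.move_straight([c[0],c[1],.235],Q(YAW),speed=.1);arm('over')
a,d=snap('scene');u=proj('scene',[.64,.027,.2]).astype(int)
cv2.imwrite('pics/s5.png',cv2.resize(a[u[1]-38:u[1]+37,u[0]-50:u[0]+50,::-1],(800,600),interpolation=cv2.INTER_CUBIC))
E
```

```text
open t 9.21 arm x -3.9 y -0.4 h 109.4 F [-0.  -0.5 -0.3] T [-0.03 -0.   -0.03] w 0.0398
up t 10.11 arm x -4.3 y -0.4 h 183.8 F [ 0.1  0.2 -1.2] T [ 0.    0.03 -0.02] w 0.0398
over t 11.26 arm x 45.5 y -0.5 h 203.0 F [-0.2 -0.2 -0.6] T [ 0.03 -0.01 -0.03] w 0.0002
```

View pics/s5.png

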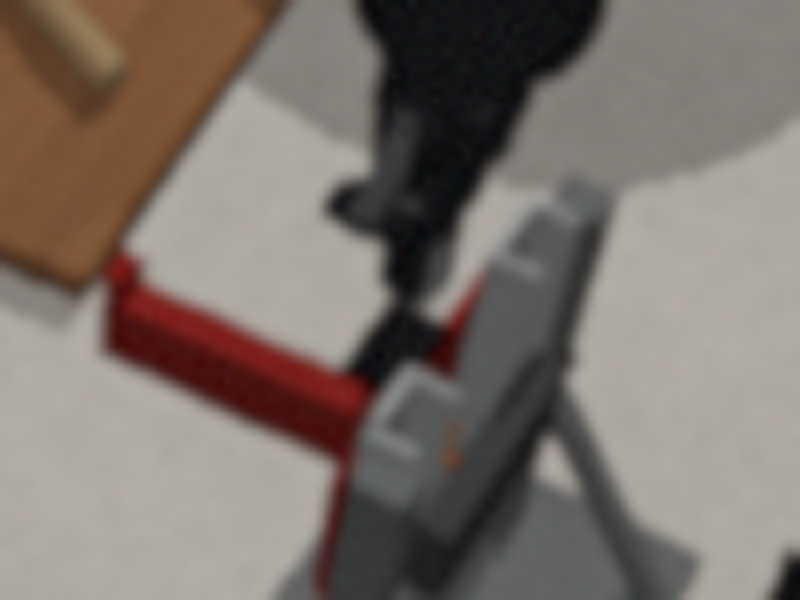

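The arm hangs freely by its claws: bar at (230,370), tab at (400,340), closed fingertips just above it at (405,300). Now I'll press.

```bash
python3 - <<'E'
from h import *
c=r.read_state()['eef_pos']
k=r.move_straight([c[0],c[1],.212],speed=.08,max_force=4);s=st()
k=r.move_straight([c[0],c[1],.19],speed=.02,max_force=4);print('touch',k);s=st()
for i in range(12):
    z=r.read_state()['eef_pos'][2]
    k=r.move_straight([c[0],c[1],z-.003],speed=.02,max_force=20);s=st()
    if k: break
E
```

```text
t 11.75 p [0.6371 0.0281 0.2117] F [ 0.  -0.5  0.3] T [0.02 0.01 0.01] w -0.0000 g 0
touch True
t 12.33 p [0.6375 0.0281 0.2032] F [ 1.2 -0.2  2.1] T [ 0.01 -0.16  0.01] w 0.0000 g 1
t 12.62 p [0.6376 0.0281 0.2001] F [2.3 0.  1.3] T [-0.   -0.26  0.  ] w 0.0000 g 1
t 12.93 p [0.6372 0.0281 0.1967] F [ 0.6 -0.2  1.4] T [ 0.03 -0.09 -0.01] w 0.0004 g 1
t 13.14 p [0.6373 0.0281 0.1965] F [-1.3 -0.5  5.8] T [0.02 0.19 0.02] w 0.0002 g 3
```

```bash
python3 - <<'E'
from h import *
c=r.read_state()['eef_pos']
k=r.move_straight([c[0],c[1],c[2]-.006],speed=.02,max_force=24);print(k);s=st()
p=r.read_state()['eef_pos']
r.move_straight([p[0],p[1],.235],speed=.08);st()
r.move_straight(np.r_[R0+ex*(-.2),.3],speed=.2)
a,d=snap('scene');u=proj('scene',[.64,.027,.2]).astype(int)
b,db=snap('top');v=proj('top',[.62,.027,.2]).astype(int)
A=cv2.resize(a[u[1]-38:u[1]+37,u[0]-50:u[0]+50],(400,300),interpolation=cv2.INTER_CUBIC)
B=cv2.resize(b[v[1]-38:v[1]+37,v[0]-50:v[0]+50],(400,300),interpolation=cv2.INTER_CUBIC)
cv2.imwrite('pics/e.png',np.hstack([A,B])[...,::-1])
X=pc('top',db);w=R0+ex*-.0135
m=(np.hypot(X[...,0]-w[0],X[...,1]-w[1])<.012)&(X[...,2]>.14)&(X[...,2]<.21)
print('tab z',np.percentile(X[m][:,2],[20,50,80]).round(4),m.sum())
X=X[...,:];L=np.stack([(X[...,:2]-R0)@ex,(X[...,:2]-R0)@ey,X[...,2]],-1)
m=(abs(L[...,1])<.006)&(L[...,0]>-.12)&(L[...,0]<-.03)&(L[...,2]>.08)
q=L[m];print('bar z fit',np.polyfit(q[:,0]+.06,q[:,2],1).round(4),len(q))
E
```

```text
True
t 13.39 p [0.6373 0.0281 0.1964] F [-2.   0.3  5.7] T [0.01 0.28 0.01] w -0.0000 g 3
t 14.03 p [0.637  0.0281 0.2346] F [ 0.4 -0.2 -0.2] T [-0.02 -0.07  0.06] w -0.0000 g 0
tab z [0.1678 0.1698 0.1718] 53
bar z fit [0.0212 0.132 ] 117
```

View pics/e.png

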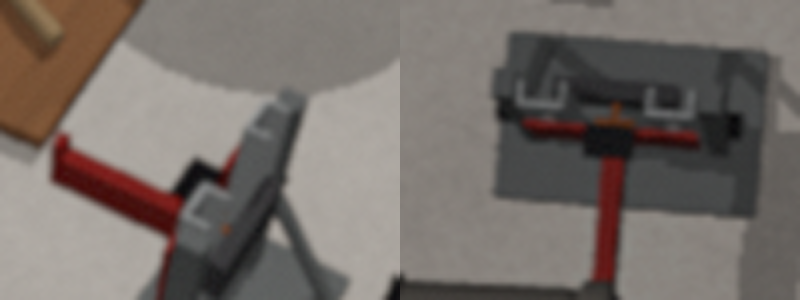

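The left half shows the arm seated with the orange dot at (227,229), i.e. (454,458) at full scale. That matches the unpushed picture and not the elongated patch seen while the tooth was driving the latch back. The right half shows the plate flat and centred on the uprights. I'll put a quick number on the latch's orange before handing in.

```bash
python3 - <<'E'
import cv2,numpy as np
def f(im,k):
    im=cv2.resize(im,(800,600)).astype(int);c=im[400:500,420:490];w=np.clip(c[...,2]-c[...,1]-15,0,None)
    y,x=np.mgrid[400:500,420:490];print(k,w.sum(),(w*x).sum()/max(1,w.sum()),(w*y).sum()/max(1,w.sum()))
for k in('scene3','s4','s5'): f(cv2.imread('pics/%s.png'%k),k)
f(cv2.imread('pics/e.png')[:,:400],'end')
E
```

```text
scene3 2964 451.78846153846155 458.80634278002697
s4 3102 451.7894906511928 458.88588007736945
s5 3537 451.7062482329658 456.77862595419845
end 2727 451.94939493949397 458.53575357535755
```

```bash
python3 - <<'E'
from h import *
r.hold(.3);st();print(r.finish_job())
E
```

```text
t 15.57 p [0.4533 0.0481 0.2998] F [-0.3  0.3  0.8] T [-0.04 -0.01  0.01] w -0.0005 g 0
the job is handed in; nothing more can be done
None
```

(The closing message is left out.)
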